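Lock the mixer rotor with its R-clip

TASK

Lock the tube rotor onto the laboratory mixer's slanted spindle: pick up the R-clip from the bench, push its straight leg through the cross hole near the end of the spindle until the bow springs over and closes round the spindle, fully home, and let go. Leave the other things on the bench where they are.

Things in the scene. Friction and masses are not known exactly. Their poses are not given: they have to be found in the camera images.
- clip: R-clip: bent steel wire 6 mm thick, 113 x 37 mm, 80 g, lying flat on the bench; its U-shaped head is dipped in grey plastic. Origin: on the straight leg's centre line, at the point that is on the spindle's axis when the clip is home; 5 mm above the bench when it lies flat. x: along the straight leg to its rounded tip; y: across, from the leg (y = 0) towards the bow; z: normal to its plane.
- grip (a point): Middle of the clip's plastic head, at x = -50, y = 9, z = 0 mm in the clip's axes. The head has two parallel straight flanks, centre lines at y = 0 and 18 mm, from x = -65 to -38 mm, 28 mm wide over both, 10 mm thick, joined by a half-round bend that ends at x = -79 mm: a good grip, fingers on the flanks' outer sides, closing along the clip's y.
- leg_tip (a point): End of the rounded tip of the clip's straight leg (6 mm thick), at x = 33 mm, y = 0, z = 0 in the clip's axes.
- bow (a joint): The clip's springy bow, rad: 0 closed, grows as it spreads from the leg; about 3 N m/rad. 6 mm wire from the head (x -34, y 18 mm), humped round the spindle, narrowest (8 mm clear of the leg's centre line) at x = 11 mm, end flared to x 25, y 19 mm. It meets the spindle some 20 mm short of home, spreads 0.1 rad to pass, under a push of about 10 to 15 N that then drops, and is back near 0 once over.
- rotor: Turning part of the mixer: an aluminium disc on a steel spindle 24 mm in diameter that leans 32 degrees from vertical, roughly towards the robot. Origin: on the spindle's axis, 195 mm above the bench, at the middle place of the cross hole. z: along the spindle to its free end. y: along the cross hole. It may stand up to 0.5 rad either way about z, held by a friction of 0.6 N m.
- mixer: The mixer's fixed housing: a white base box 170 mm deep, 160 mm wide, 70 mm high, with a slanted grey gearbox under the disc. Origin: on the bench straight below the cross hole. x: away from the spindle's lean (the base reaches from x = 0 to 170 mm); z: up.
- plain_pin: A bystander: straight steel clevis pin 12 mm thick with a flat head, about 90 mm long, lying on the bench; too thick for the cross hole and without a bow. To be left alone. Origin under its middle.
- beaker: A bystander: glass beaker 68 mm wide, 90 mm high. Origin under its centre.
- reagent: A bystander: amber bottle 64 mm wide, 140 mm high. Origin under its centre.
- jar: A bystander: white jar 60 mm wide, 80 mm high. Origin under its centre.
- spatula: A bystander: spatula 200 mm long lying on the bench. Origin under its middle.
- wrench: A bystander: wrench 160 mm long lying on the bench. Origin under its middle.
- marker: A bystander: pen 110 mm long, 14 mm thick, lying on the bench. Origin under its middle.
- tube_rack: Fixed white rack for tubes, 110 x 210 mm, 45 mm high, some tubes up to 85 mm. Origin under its centre.
- shoulder (a point): Flat end of the plastic on the straight leg (10 mm thick), at x = -13.5 mm in the clip's axes: wider than the cross hole, it stops against the spindle about 2 mm beyond fully home.
- disc_top (a point): Centre of the disc's top face, at z = -36 mm in the rotor's axes. Disc 170 mm across, tube caps on it at radius 70 mm, 7 mm high; a plastic hub 44 mm across reaches from it up to z = -24 mm. The clip ends with its plane parallel to this disc.
- hole_mid (a point): Same point and axes as the rotor. The spindle has end float: the cross hole's centre lies anywhere from -5 to +5 mm from here along z (not shown in this pose, to be seen or felt), held by a friction of 20 N; the free end is 16 mm past the hole's centre. Hole: square, 8 mm wide, sharp-edged, straight through, mouths at y = -12 and +12 mm; enter from either end, bow on either side.
There are look-alikes about, which are no part of the job. What is shaped like the clip but green is not meant.

How it is judged:
On the way, in this order (a step that is already met when the one before it is completed fails the run):
1. the tip of the clip's leg is inside the spindle's cross hole (distance between leg_tip and rotor below 0.009 m), for 0.02 s.
2. the clip is fully home and its bow has sprung over the spindle (y of clip in the frame of rotor between -0.005 and 0.005 m and x of clip in the frame of rotor between -0.004 and 0.004 m and z of clip in the frame of rotor between -0.009 and 0.009 m and value of joint bow below 0.05 rad), for 0.1 s.
At the end, for the whole second after the job is handed in: Leg through the cross hole, fully home: clip origin, in the rotor's axes, within 5 mm (y), 4 mm (x) and 9 mm (z) of zero; leg within 0.25 rad of the hole's axis, clip's plane within 0.5 rad of square to the spindle; bow closed round the spindle (under 0.05 rad); released and at rest (all of step 2 and angle between the x axis of clip and the y axis of rotor, either way round below 0.25 rad and angle between the z axis of clip and the z axis of rotor, either way round below 0.5 rad and linear speed of clip below 0.02 m/s and contact force between the fingers and clip below 0.1 N); the robot touches nothing.
It fails at once if another thing on the bench was moved by more than 30 mm (distance of any of plain_pin, beaker, reagent, jar, spatula, wrench, marker from where it was at the start of the episode above 0.03 m).
It also fails if it takes over 48 s, if anything falls off the work surface, if the arm or the gripper's body presses on something with over 40 N, if the wrist force passes 120 N, or if a joint passes its speed limit or range.

ROBOT

A 7-joint arm with a two-finger parallel gripper is mounted at the origin on the work surface. World frame = base frame: x ahead of the robot, y to its left, z up, the work surface at z = 0. Lengths are in m, angles in rad, forces in N, time in s.
With the tool pointing down it reaches from about 0.35 to 0.9 m from the base axis. Payload 8.1 kg.
Tool frame: the origin (TCP) lies on the centre line of the jaws, within the pads' length; the fingertips stand arm.tips_ahead ahead of it and the grasp point (between the pads) lies 8 mm behind it (arm.tips_ahead is the distance from the TCP to the fingertips, in m); z points along the fingers, y is the direction in which the jaws open and shut (so a half turn about z gives the same grasp; the last joint's range is limited). The gripper opens to 92 mm and grips with 3 to 60 N. Pads are 19 mm wide; open, the fingers measure 130 mm over their backs; the gripper's body (75 mm by 190 mm) begins 47 mm behind the grasp point.
Start: joints at [-1.38, 0.434, 0.025, 1.573, -0.012, 1.134, -0.075], TCP at [0.181, 0.598, 0.238] pointing down, gripper open.
Joint ranges: [-2.62, 2.62], [-0.44, 2.09], [-1.27, 1.32], [0.08, 2.57], [-1.32, 4.46], [0.12, 2], [-2.74, 2.74]. Speed limits (rad/s): [2.22, 2.22, 3.01, 3.01, 3.14, 3.14, 3.14].

INTERFACE

Orientations are given as a rotation vector (axis times angle).
In Python, from cell import arm gives the robot as it stands. The module is installed in compiled form; this text tells all that it offers.
- The arm moves only by the tool jog_arm, never from a script. Its argument "moves" is a list of rows, each an object with "twist": the turn, a rotation vector about the tool's x, y, z in units of 10 degrees (1.0 is 10 degrees), a list of three; "xyz": the shift along the tool's x, y, z in units of 60 mm (1.0 is 60 mm), a list of three; "grip": the closure, from -1 (fully open) to 1 (shut). A call has 1 to 5 rows; each row is the pose to reach, as a shift and turn from the pose commanded when the call began, along the tool's axes at that moment; what a row does not reach only later rows make up. A row lasts 1/8 s, in which the tool goes at most 62.5 mm and 10.7 degrees, less where a joint would pass 70% of its speed; a pose out of reach is approached as far as the arm can. A call with a gripper value outside its range is refused whole. The fingers move at their own pace and stop on an object; "force" is the grip in N (left out, the last holds). Time passes only in rows, so rows that repeat a pose let the fingers close. It gives the time, the measured TCP pose, the force and the opening at its end, in the units of the state.
- arm.observe(): the state, without advancing time (a new reading comes with each control period).
- arm.get_image(name): name is "scene" or "top"; returns the picture (480x640x3 uint8, blue, green, red); there is no depth.
- arm.camera_params(name): a dict with "mtx" (3x3 intrinsics, pixels), "T" (4x4, takes a point from camera to world coordinates). Camera axes: x right, y down, z forward; pixel columns grow to the right and rows downward; lengths in m; the calibration is good to about 2 mm. A picture is of the moment at which its call begins. camera_params takes no time and is no camera call.
- arm.sign_off(): hands the job in, once; it reports no verdict.
The state is a dict: "clock": time; "joints": joint angles; "dq": joint speeds; "joint_efforts": joint torques, N m; "position": TCP position; "ee_rot": TCP orientation; "force": force on the tool from outside, world axes, zero at the start; "ft_torque": the same for the moment, N m; "width": opening from 0.0 (shut) to 1.0 (fully open).
Only numpy, scipy, OpenCV 4.12 (cv2) and the standard library are available. Lean on these libraries where they do the work, as an engineer would, in place of code of your own. Each camera call takes 0.05 s, during which the arm holds its last target. There are 200 camera calls.

## Working session

There is one attempt and no reset: what is moved stays moved. The work goes in short steps, Python scripts to look and compute and a tool call to move; the robot and the scene stay as the last step left them, time stands still between calls to the robot, and variables do not carry over. Pictures are saved under pics/ and viewed, about 8 in all and at most 12, crops included, and the job is handed in when it is done.

Besides the shell and the picture viewer there is one more tool, called as name(argument=value, ...), one argument or row to a line, values as JSON. jog_arm: Moves the arm, as the interface text tells. Its arguments: {"type":"object","properties":{"moves":{"type":"array","items":{"type":"object","properties":{"twist":{"type":"array","items":{"type":"number"}},"xyz":{"type":"array","items":{"type":"number"}},"grip":{"type":"number"}}}},"force":{"type":"number"}},"required":["moves"]}

```bash
mkdir -p pics
python3 - <<'E'
from cell import arm
import cv2
for n in("scene","top"):
    im=arm.get_image(n);cv2.imwrite(f"pics/{n}0.png",im)
    p=arm.camera_params(n);print(n,p["mtx"].round(1).tolist(),p["T"].round(4).tolist())
print(arm.observe(),arm.tips_ahead)
E
```

```text
scene [[440.3, 0.0, 315.8], [0.0, 440.3, 244.0], [0.0, 0.0, 1.0]] [[0.844, 0.4038, -0.3531, 0.9234], [0.5363, -0.6281, 0.5637, -0.6081], [0.0058, -0.6652, -0.7467, 0.9841], [0.0, 0.0, 0.0, 1.0]]
top [[575.5, 0.0, 317.5], [0.0, 575.5, 234.7], [0.0, 0.0, 1.0]] [[0.0272, -0.9822, 0.1857, 0.2877], [-0.9996, -0.0268, 0.0048, 0.0345], [0.0003, -0.1857, -0.9826, 1.4661], [0.0, 0.0, 0.0, 1.0]]
{'clock': 0.1, 'joints': array([-1.37956933,  0.43511905,  0.0249876 ,  1.57402789, -0.0115876 ,
        1.13400543, -0.07510372]), 'dq': array([-0.00094059, -0.00165572, -0.00092815, -0.00153895,  0.00089159,
       -0.00094263,  0.00100353]), 'joint_efforts': array([ 3.31168492e-03, -6.69138265e+01,  9.87784155e-01, -3.15141284e+01,
       -6.05387287e-02,  3.75096663e-02,  4.25734277e-05]), 'position': array([0.18094081, 0.59775835, 0.23703647]), 'ee_rot': array([-4.60000166e-01, -3.10766900e+00,  2.22036594e-03]), 'force': array([ 0.35210639, -0.06002126, -0.48720312]), 'ft_torque': array([-0.02112581,  0.05888522,  0.03765664]), 'width': 0.9983125029858955} 0.011
```

View pics/scene0.png

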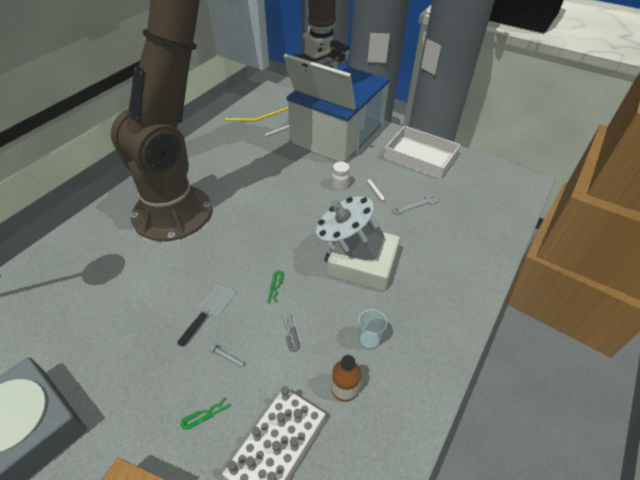

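View pics/top0.png

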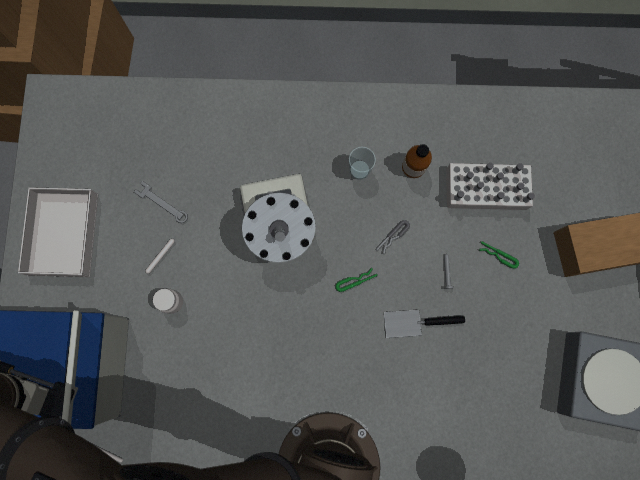

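The scene view shows the grey clip at about (290,332) and the mixer spindle at (341,208). In the top view they are at (395,236) and (280,230). The green look-alikes are elsewhere. I'll make an enlarged montage.

Run:
```python
import cv2,numpy as np
def crop(n,u,v,w,h,s):
    im=cv2.imread(f"pics/{n}0.png")[v:v+h,u:u+w]
    im=cv2.resize(im,None,fx=s,fy=s,interpolation=cv2.INTER_CUBIC)
    for k in range(0,w,10):
        if (u+k)%10==0: cv2.putText(im,str(u+k),(k*s,8),0,.3,(0,255,255));cv2.line(im,(k*s,10),(k*s,14),(0,255,255))
    for k in range(0,h,10): cv2.putText(im,str(v+k),(0,k*s+4),0,.3,(0,255,255));cv2.line(im,(20,k*s),(24,k*s),(0,255,255))
    return im
a=crop("top",370,210,50,50,8)[:300*2];b=crop("scene",270,310,50,50,8)
c=crop("top",240,190,80,80,5);d=crop("scene",300,190,80,80,5)
M=np.vstack([np.hstack([a[:320],b[:320]]) ,])
cv2.imwrite("pics/m1.png",np.hstack([a,b]))
cv2.imwrite("pics/m2.png",np.hstack([crop("top",260,210,40,40,10),crop("scene",310,180,40,40,10)]))
```

```text
(no output)
```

View pics/m1.png

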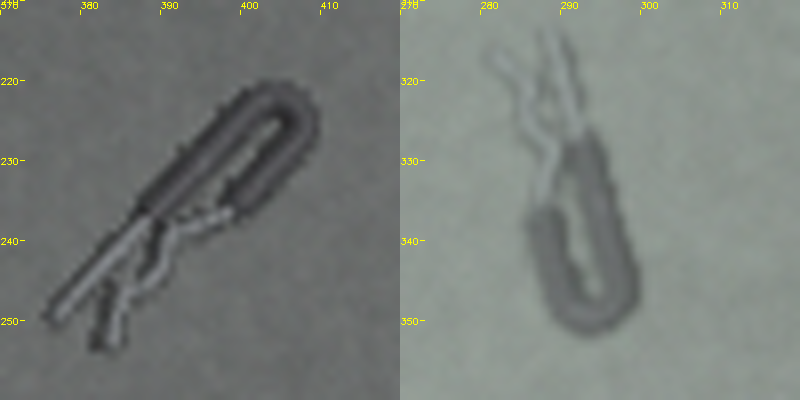

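View pics/m2.png

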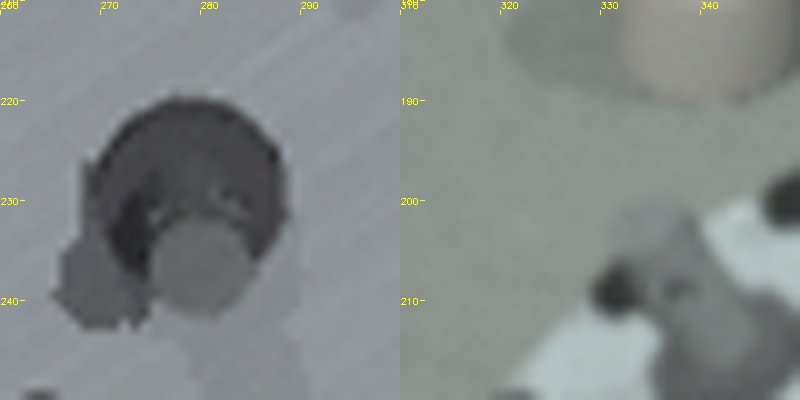

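The clip's leg points lower-left in the top view, with its tip at (375,249.5), head bend end at (404,221) and bow on the right. In the scene view the cross-hole mouth shows at about (337.5,208.5). In the top view the spindle end centre is at about (279,237). Next I'll locate the tube caps by image code and fit the rotor pose.

```bash
cat > h.py <<'E'
import numpy as np,cv2
from scipy.spatial.transform import Rotation as R
from cell import arm
P={n:arm.camera_params(n) for n in("scene","top")}
def proj(n,X):
    T=P[n]["T"];c=(np.atleast_2d(X)-T[:3,3])@T[:3,:3];p=c@P[n]["mtx"].T;return p[:,:2]/p[:,2:]
def back(n,uv,z):
    T=P[n]["T"];d=T[:3,:3]@np.linalg.solve(P[n]["mtx"],[*uv,1]);o=T[:3,3];return o+d*(z-o[2])/d[2]
E
python3 - <<'E'
from h import *
for n,(u0,v0,u1,v1),th in(("top",(240,190,320,266),85),("scene",(313,195,378,248),85)):
    g=cv2.cvtColor(cv2.imread(f"pics/{n}0.png"),cv2.COLOR_BGR2GRAY)[v0:v1,u0:u1]
    g=cv2.resize(g,None,fx=8,fy=8,interpolation=cv2.INTER_CUBIC)
    k,l,s,c=cv2.connectedComponentsWithStats((g<th).astype(np.uint8))
    print(n)
    for i in range(1,k):
        if s[i,4]>300: print(((c[i]+.5)/8-.5+[u0,v0]).round(2),s[i,4]/64, (s[i,2:4]/8))
im=cv2.imread("pics/scene0.png")[193:253,313:380]
im=cv2.resize(im,None,fx=8,fy=8,interpolation=cv2.INTER_CUBIC)
cv2.imwrite("pics/disc_s.png",im)
# clip from both views
for n,pts in(("top",[(375.3,249.5),(387.3,236.7),(398.5,236.5),(407,225.5)]),("scene",[(288.3,314.5),(292.5,327.5)])):
    for p in pts: print(n,p,back(n,p,.005).round(4))
E
```

```text
top
[248.44 242.9 ] 481.5625 [29.75  73.375]
[283.78 191.35] 45.0 [18.875  4.625]
[259.98 195.78] 38.421875 [14.875  7.75 ]
[270.43 200.78] 59.625 [9. 9.]
[293.78 203.55] 58.515625 [9.    9.125]
[251.68 214.58] 57.4375 [9. 9.]
[307.76 221.05] 56.90625 [8.625 8.5  ]
[277.66 228.02] 237.90625 [19.875 22.25 ]
[249.02 236.57] 56.203125 [9. 9.]
[304.32 242.46] 55.234375 [8.5 8.5]
[286.02 255.61] 55.296875 [8.75 8.25]
scene
[349.   199.46] 20.046875 [5.625 4.875]
[363.42 199.91] 19.765625 [5.625 5.   ]
[331.28 208.68] 14.0625 [4.5 4.5]
[366.41 210.23] 22.203125 [5.875 5.375]
[320.79 221.8 ] 20.078125 [5.875 4.75 ]
[339.3  220.68] 6.015625 [4.875 1.75 ]
[369.11 227.55] 57.03125 [11.125 11.375]
[355.17 224.74] 23.34375 [6.    5.375]
[322.26 232.61] 20.296875 [5.5   5.125]
[336.32 234.24] 22.953125 [5.875 5.5  ]
[352.87 240.89] 145.34375 [16.  14.5]
[365.34 243.83] 5.453125 [3.25  2.125]
top (375.3, 249.5) [ 0.5289 -0.1079  0.005 ]
top (387.3, 236.7) [ 0.5633 -0.1386  0.005 ]
top (398.5, 236.5) [ 0.5646 -0.1675  0.005 ]
top (407, 225.5) [ 0.5942 -0.1895  0.005 ]
scene (288.3, 314.5) [ 0.5321 -0.1152  0.005 ]
scene (292.5, 327.5) [ 0.5633 -0.1413  0.005 ]
```

View pics/disc_s.png

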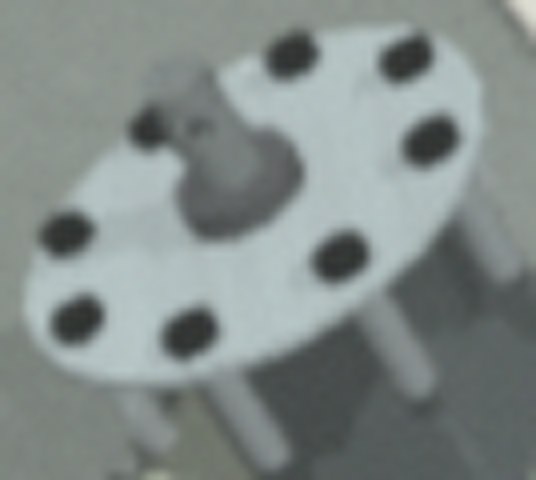

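The crop shows the spindle's cross hole at about (338.0,208.6) in the scene image, and all 8 caps are visible.

```bash
cat >> h.py <<'E'
def rotor(x,y,psi,th,lean=np.radians(32),z=.195):
    # mixer x axis at azimuth psi (away from lean); spindle leans to -x
    r=R.from_euler("ZYZ",[psi,-lean,th]).as_matrix(); return r,np.array([x,y,z])
E
python3 - <<'E'
from h import *
from scipy.optimize import least_squares
S=np.array([[349,199.46],[363.42,199.91],[366.41,210.23],[355.17,224.74],[336.32,234.24],[322.26,232.61],[320.79,221.8]])
Tp=np.array([[270.43,200.78],[293.78,203.55],[307.76,221.05],[304.32,242.46],[286.02,255.61],[249.02,236.57],[251.68,214.58]])
def caps(p,hz):
    r,o=rotor(*p[:4]); a=np.arange(8)*np.pi/4
    return o+(np.c_[.07*np.cos(a),.07*np.sin(a),0*a+hz])@r.T
def res(p,use,full=False):
    out=[]
    for n,D in(("scene",S),("top",Tp)):
        if n in use:
            q=proj(n,caps(p,p[4]));d=D[:,None]-q[None];i=(d**2).sum(2).argmin(1);out.append(d[np.arange(len(D)),i].ravel())
    return np.r_[np.concatenate(out),(p[4]+.032)/.002*.3]
sol={}
for use in(["scene","top"],["scene"],["top"]):
    best=min((least_squares(res,[.57,.11,ps,t,-.032],args=(use,),x_scale=[.01,.01,.1,.1,.01]) for ps in(-.3,0,.3) for t in(0,.2,.4,.6)),key=lambda s:s.cost)
    p=best.x;print(use,p.round(4),best.cost.round(3));sol[use[0] if len(use)==1 else "both"]=p
# hole mouth + spindle end
for k in sol:
    p=sol[k]
    def f(q):
        r,o=rotor(p[0],p[1],p[2],q[0]); return (proj("scene",o+r@[0,q[2]*.012,q[1]])[0]-[338,208.6])
    for sg in(-1,1):
      for t0 in(-.6,0,.6):
        s=least_squares(lambda q:f([*q,sg]),[t0,0],x_scale=[.1,.01])
        if s.cost<.01: print(k,sg,s.x.round(4))
    r,o=rotor(*p[:4]);print("end f=-5,0,5:",[ (n,proj(n,np.array([o+r@[0,0,.016+g] for g in(-.005,0,.005)])).round(1).tolist()) for n in("scene","top")])
E
```

```text
['scene', 'top'] [ 0.527   0.1271  0.2326  0.0606 -0.0337] 0.164
['scene'] [ 0.5284  0.1257  0.2311  0.0611 -0.0319] 0.008
['top'] [ 0.5276  0.1273  0.2312  0.0624 -0.0325] 0.033
both -1 [5.983e-01 3.000e-04]
both -1 [5.983e-01 3.000e-04]
both -1 [5.983e-01 3.000e-04]
both 1 [ 0.684  -0.0131]
both 1 [ 0.684  -0.0131]
both 1 [ 0.684  -0.0131]
end f=-5,0,5: [('scene', [[335.0, 203.5], [334.1, 202.1], [333.2, 200.6]]), ('top', [[279.4, 235.7], [279.5, 236.5], [279.6, 237.3]])]
scene -1 [0.6246 0.0019]
scene -1 [0.6246 0.0019]
scene -1 [0.6246 0.0019]
scene 1 [ 0.6598 -0.0114]
scene 1 [ 0.6598 -0.0114]
scene 1 [ 0.6598 -0.0114]
end f=-5,0,5: [('scene', [[335.2, 204.1], [334.3, 202.6], [333.4, 201.2]]), ('top', [[280.0, 235.1], [280.1, 235.9], [280.2, 236.7]])]
top -1 [0.5574 0.0007]
top -1 [0.5574 0.0007]
top -1 [0.5574 0.0007]
top 1 [ 0.7269 -0.0126]
top 1 [ 0.7269 -0.0126]
top 1 [ 0.7269 -0.0126]
end f=-5,0,5: [('scene', [[335.3, 203.6], [334.3, 202.1], [333.4, 200.7]]), ('top', [[279.2, 235.4], [279.3, 236.2], [279.4, 237.0]])]
```

Run:
```python
from h import *
p=(.5284,.1262,.2318)
for t in(-.33,.061,.454,.6):
    r,o=rotor(*p,t); d=r.T@(P["scene"]["T"][:3,3]-o);d/=np.linalg.norm(d)
    print(t,"camdir in rotor",d.round(2),"y axis",r[:,1].round(3))
    for f in(-.005,0,.005):
        q=proj("scene",np.array([o+r@np.array([x,-.012,f+z]) for x in(-.004,.004) for z in(-.004,.004)]));print("  f",f,q.mean(0).round(2),q.min(0).round(1),q.max(0).round(1))
g=cv2.cvtColor(cv2.imread("pics/scene0.png"),cv2.COLOR_BGR2GRAY)
print(g[200:216,328:348])
```

```text
-0.33 camdir in rotor [ 0.72 -0.49  0.48] y axis [0.05  0.984 0.172]
  f -0.005 [335.65 211.64] [333.9 210.4] [337.4 212.8]
  f 0 [334.74 210.22] [332.9 209. ] [336.5 211.4]
  f 0.005 [333.82 208.79] [332.  207.6] [335.6 210. ]
0.061 camdir in rotor [ 0.48 -0.73  0.48] y axis [-0.28   0.96  -0.032]
  f -0.005 [337.07 211.47] [335. 210.] [339.1 213. ]
  f 0 [336.15 210.05] [334.1 208.6] [338.2 211.5]
  f 0.005 [335.24 208.61] [333.2 207.1] [337.3 210.1]
0.454 camdir in rotor [ 0.16 -0.86  0.48] y axis [-0.568  0.789 -0.232]
  f -0.005 [338.66 210.84] [336.6 209. ] [340.8 212.7]
  f 0 [337.75 209.41] [335.7 207.6] [339.8 211.3]
  f 0.005 [336.84 207.98] [334.7 206.1] [338.9 209.8]
0.6 camdir in rotor [ 0.04 -0.87  0.48] y axis [-0.656  0.693 -0.299]
  f -0.005 [339.25 210.51] [337.2 208.6] [341.3 212.5]
  f 0 [338.34 209.08] [336.3 207.1] [340.4 211. ]
  f 0.005 [337.43 207.64] [335.4 205.7] [339.5 209.6]
[[146 146 146 144 141 140 138 137 138 137 137 143 146 149 159 174 176 157
  102  63]
 [145 147 146 142 134 133 134 136 134 132 127 132 153 168 177 192 187 170
  115  70]
 [146 147 143
[... 477 characters left out ...]
 181 186
  184 186]
 [134  97  66  57  64  87 101 118 103  92  97 107 123 124 123 136 156 164
  161 170]
 [134  90  56  55  59  76  97 115 101  91 106 110 124 126 123 120 124 125
  123 135]
 [150 108  71  58  63  79  96 105 107 109 119 120 125 125 122 120 110 106
  104 107]
 [169 148 119  98 113 135 122 107 104 113 118 122 123 124 123 124 118 106
  102 101]
 [180 176 167 155 163 177 165 131 106 107 111 119 123 124 123 125 123 111
  103 101]
 [186 186 186 184 185 188 185 162 119 101 106 116 120 124 124 124 122 114
  103 101]
 [187 186 188 187 186 189 185 165 115  97 103 111 117 121 123 126 118 110
  103 101]
 [188 188 187 186 188 188 175 141 103  94  97 105 113 119 123 119 110 102
   99  99]]
```

```bash
cat >> h.py <<'E'
def delta(pos,Rt,verbose=True):
    s=arm.observe();r0=R.from_rotvec(s["ee_rot"]);d=r0.inv().apply(np.array(pos)-s["position"])/.06
    w=(r0.inv()*R.from_matrix(Rt)).as_rotvec(degrees=True)/10
    print("t%.2f"%s["clock"],"xyz",d.round(3).tolist(),"twist",w.round(3).tolist(),"j",s["joints"].round(2).tolist(),"F",s["force"].round(1).tolist(),"w",round(s["width"]*92,1))
    return d,w
def frame(x,z,flip=1): # tool z, and jaw y perpendicular to clip x; tool x = flip*clip x
    x=np.array(x,float)*flip;z=np.array(z,float);z/=np.linalg.norm(z);x-=z*(x@z);x/=np.linalg.norm(x);return np.c_[x,np.cross(z,x),z]
PICK=[.586,-.172]; U=[-.746,.666,0]
E
python3 - <<'E'
from h import *
print(R.from_rotvec(arm.observe()["ee_rot"]).as_matrix().round(3))
for f in(1,-1): delta([*PICK,.3],frame(U,[0,0,-1],f))
# f overlay
im=cv2.imread("pics/scene0.png")[192:222,318:358];im=cv2.convertScaleAbs(cv2.resize(im,None,fx=16,fy=16,interpolation=cv2.INTER_CUBIC),alpha=3,beta=-280)
r,o=rotor(.5284,.1262,.2318,.454);a=np.linspace(0,6.28,60)
out=[]
for f in(-.004,.0,.004):
    c=im.copy()
    for pts in(np.c_[.012*np.cos(a),.012*np.sin(a),0*a+.016+f],np.array([[x,-.012,f+z] for x,z in((-.004,-.004),(.004,-.004),(.004,.004),(-.004,.004))])):
        q=(proj("scene",o+pts@r.T)-[318,192]+.5)*16
        cv2.polylines(c,[q.astype(np.int32)],True,(0,0,255),1)
    out.append(c[60:400,120:386])
cv2.imwrite("pics/f.png",np.hstack(out))
E
```

```text
[[-0.957  0.29  -0.   ]
 [ 0.29   0.957 -0.001]
 [-0.    -0.001 -1.   ]]
t0.10 xyz [-10.178, -10.325, -1.033] twist [-0.008, 0.003, 2.492] j [-1.38, 0.44, 0.02, 1.57, -0.01, 1.13, -0.08] F [0.4, -0.1, -0.5] w 91.8
t0.10 xyz [-10.178, -10.325, -1.033] twist [-0.004, -0.011, -15.508] j [-1.38, 0.44, 0.02, 1.57, -0.01, 1.13, -0.08] F [0.4, -0.1, -0.5] w 91.8
```

View pics/f.png

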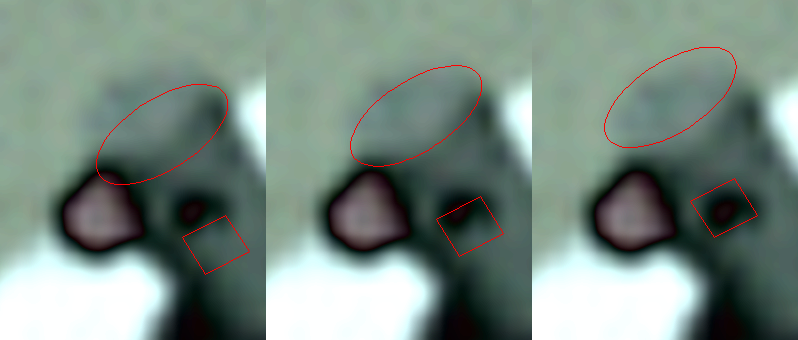

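The overlay suggests the hole sits at about +2 mm of end float: the dark patch lies between the f=0 and f=+4 predictions. The rotor angle of 0.454 fits. Now I'll move towards the clip.

jog_arm(
  moves=[
    {"xyz":[-0.5,-0.5,-0.8],"grip":-1},
    {"xyz":[-1.2,-1.2,-1.2],"grip":-1},
    {"xyz":[-1.9,-1.9,-1.5],"grip":-1},
    {"xyz":[-2.6,-2.6,-1.5],"twist":[0,0,0.5],"grip":-1},
    {"xyz":[-3.3,-3.3,-1.5],"twist":[0,0,1.0],"grip":-1},
  ],
)

```text
invalid input at $.moves[0]: expected keys twist, xyz, grip
```

```bash
python3 -c "
from h import *
delta([*PICK,.3],frame(U,[0,0,-1]))"
```

```text
t0.10 xyz [-10.178, -10.325, -1.033] twist [-0.008, 0.003, 2.492] j [-1.38, 0.44, 0.02, 1.57, -0.01, 1.13, -0.08] F [0.4, -0.1, -0.5] w 91.8
```

jog_arm(
  moves=[
    {"xyz":[-0.5,-0.5,-0.8],"twist":[0,0,0],"grip":-1},
    {"xyz":[-1.2,-1.2,-1.2],"twist":[0,0,0],"grip":-1},
    {"xyz":[-1.9,-1.9,-1.5],"twist":[0,0,0],"grip":-1},
    {"xyz":[-2.6,-2.6,-1.5],"twist":[0,0,0.5],"grip":-1},
    {"xyz":[-3.3,-3.3,-1.5],"twist":[0,0,1.0],"grip":-1},
  ],
)

```text
clock: 0.72
position: [0.3139, 0.3493, 0.3279]
ee_rot: [0.734, 3.055, 0.001]
force: [0.9, 0.6, 0.6]
width: 0.999
```

```bash
python3 -c "
from h import *
delta([*PICK,.3],frame(U,[0,0,-1]))"
```

```text
t0.72 xyz [-7.986, -5.681, 0.462] twist [0.002, -0.0, 1.474] j [-1.09, 0.1, 0.15, 1.8, -0.02, 1.24, 0.17] F [0.9, 0.6, 0.6] w 91.9
```

jog_arm(
  moves=[
    {"xyz":[-0.8,-0.6,0],"twist":[0,0,0.3],"grip":-1},
    {"xyz":[-1.6,-1.2,0],"twist":[0,0,0.6],"grip":-1},
    {"xyz":[-2.4,-1.8,0],"twist":[0,0,0.9],"grip":-1},
    {"xyz":[-3.2,-2.4,0],"twist":[0,0,1.2],"grip":-1},
    {"xyz":[-4.0,-3.0,0],"twist":[0,0,1.5],"grip":-1},
  ],
)

```text
clock: 1.35
position: [0.4464, 0.0805, 0.3277]
ee_rot: [-1.124, -2.934, -0.001]
force: [0.9, -0.4, 0.5]
width: 0.996
```

```bash
python3 -c "
from h import *
delta([*PICK,.2],frame(U,[0,0,-1]))"
```

```text
t1.35 xyz [-4.544, -1.578, 2.128] twist [0.002, -0.001, -0.016] j [-0.72, 0.06, 0.46, 1.85, -0.03, 1.23, 0.59] F [0.9, -0.4, 0.5] w 91.7
```

jog_arm(
  moves=[
    {"xyz":[-0.9,-0.3,0],"twist":[0,0,0],"grip":-1},
    {"xyz":[-1.8,-0.6,0.3],"twist":[0,0,0],"grip":-1},
    {"xyz":[-2.7,-0.9,0.8],"twist":[0,0,0],"grip":-1},
    {"xyz":[-3.6,-1.2,1.2],"twist":[0,0,0],"grip":-1},
    {"xyz":[-4.5,-1.6,1.6],"twist":[0,0,0],"grip":-1},
  ],
)

```text
clock: 1.98
position: [0.5831, -0.1682, 0.2312]
ee_rot: [-1.119, -2.935, -0.0]
force: [0.7, 1.3, 0.3]
width: 0.999
```

```bash
python3 -c "
from h import *
delta([*PICK,.06],frame(U,[0,0,-1]))"
```

```text
t1.98 xyz [-0.08, -0.016, 2.853] twist [-0.0, -0.004, 0.0] j [-0.22, 0.45, 0.61, 1.66, -0.28, 1.12, 1.3] F [0.7, 1.3, 0.3] w 91.9
```

jog_arm(
  moves=[
    {"xyz":[-0.04,-0.01,0.9],"twist":[0,0,0],"grip":-1},
    {"xyz":[-0.08,-0.016,1.8],"twist":[0,0,0],"grip":-1},
    {"xyz":[-0.08,-0.016,2.6],"twist":[0,0,0],"grip":-1},
    {"xyz":[-0.08,-0.016,3.2],"twist":[0,0,0],"grip":-1},
    {"xyz":[-0.08,-0.016,3.2],"twist":[0,0,0],"grip":-1},
  ],
)

```text
clock: 2.6
position: [0.583, -0.1704, 0.038]
ee_rot: [-1.12, -2.929, 0.001]
force: [0.3, 0.7, -0.1]
width: 0.992
```

Run:
```python
from h import *
delta([*PICK,.0125],frame(U,[0,0,-1]))
im=arm.get_image("scene")[300:365,255:335];a=cv2.resize(im,None,fx=5,fy=5,interpolation=2)
im=arm.get_image("top")[200:265,360:440];b=cv2.resize(im,None,fx=5,fy=5,interpolation=2)
cv2.imwrite("pics/g.png",np.hstack([a,b]))
```

```text
t2.60 xyz [-0.057, 0.015, 0.425] twist [-0.017, -0.029, -0.009] j [-0.12, 0.67, 0.48, 1.83, -0.44, 0.75, 1.43] F [0.3, 0.7, -0.1] w 91.3
```

View pics/g.png

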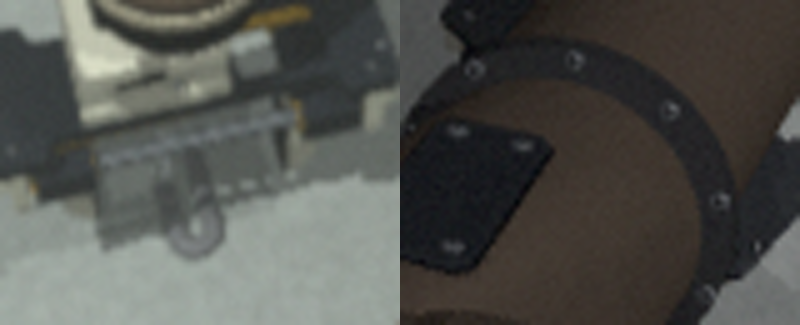

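The scene crop shows the clip's head between the open fingers. I'll descend and close.

jog_arm(
  moves=[
    {"xyz":[-0.03,0.01,0.3],"twist":[0,0,0],"grip":-1},
    {"xyz":[-0.05,0.01,0.42],"twist":[0,0,0],"grip":-1},
    {"xyz":[-0.05,0.01,0.42],"twist":[0,0,0],"grip":-1},
  ],
)

```text
clock: 3.08
position: [0.5877, -0.1727, 0.0151]
ee_rot: [-1.122, -2.934, 0.0]
force: [0.5, -0.7, 1.1]
width: 0.999
```

```bash
python3 -c "
from h import *
delta([*PICK,.0125],frame(U,[0,0,-1]))"
```

```text
t3.08 xyz [0.028, -0.01, 0.043] twist [-0.002, -0.003, -0.008] j [-0.11, 0.71, 0.46, 1.83, -0.46, 0.71, 1.45] F [0.5, -0.7, 1.1] w 91.9
```

jog_arm(
  moves=[
    {"xyz":[0.02,0,0.04],"twist":[0,0,0],"grip":-1},
    {"xyz":[0.02,0,0.04],"twist":[0,0,0],"grip":1},
    {"xyz":[0.02,0,0.04],"twist":[0,0,0],"grip":1},
    {"xyz":[0.02,0,0.04],"twist":[0,0,0],"grip":1},
    {"xyz":[0.02,0,0.04],"twist":[0,0,0],"grip":1},
  ],
  force=50,
)

```text
clock: 3.7
position: [0.587, -0.1719, 0.0131]
ee_rot: [1.122, 2.934, 0.0]
force: [-0.4, -1.0, -1.0]
width: 0.613
```

jog_arm(
  moves=[
    {"xyz":[0,0,0],"twist":[0,0,0],"grip":1},
    {"xyz":[0,0,0],"twist":[0,0,0],"grip":1},
  ],
)

```text
clock: 3.95
position: [0.5869, -0.1719, 0.013]
ee_rot: [-1.122, -2.935, -0.0]
force: [0.5, -0.3, -0.2]
width: 0.397
```

```bash
python3 -c "
from h import *
delta([*PICK,.0125],frame(U,[0,0,-1]))"
```

```text
t3.95 xyz [0.011, -0.012, 0.009] twist [0.0, -0.0, -0.008] j [-0.11, 0.71, 0.46, 1.84, -0.46, 0.7, 1.45] F [0.5, -0.3, -0.2] w 36.5
```

jog_arm(
  moves=[
    {"xyz":[0,0,0],"twist":[0,0,0],"grip":1},
    {"xyz":[0,0,0],"twist":[0,0,0],"grip":1},
    {"xyz":[0,0,0],"twist":[0,0,0],"grip":1},
  ],
)

```text
clock: 4.32
position: [0.5869, -0.1719, 0.013]
ee_rot: [1.122, 2.935, -0.0]
force: [-0.6, 0.7, 0.3]
width: 0.284
```

jog_arm(
  moves=[
    {"xyz":[0,0,-0.3],"twist":[0,0,0],"grip":1},
    {"xyz":[0,0,-1.0],"twist":[0,0,0],"grip":1},
    {"xyz":[0,0,-1.9],"twist":[0,0,0],"grip":1},
    {"xyz":[0,0,-2.8],"twist":[0,0,0],"grip":1},
    {"xyz":[0,0,-3.6],"twist":[0,0,0],"grip":1},
  ],
)

```text
clock: 4.95
position: [0.5868, -0.1721, 0.2324]
ee_rot: [1.122, 2.933, 0.001]
force: [1.3, 0.6, -1.3]
width: 0.288
```

```bash
cat >> h.py <<'E'
TH=.454;ROT=(.5284,.1262,.2318)
GX,GZ=-.050,.0075   # TCP in clip: x=GX,y=.009,z=+GZ (TCP behind the clip plane)
def goal(s,dx=0,f=.002,dz=0):
    """TCP pose with the clip origin s before home along hole (s=0 home), clip x=+rotor y, clip z=+a; dx along rotor x"""
    r,o=rotor(*ROT,TH);cx,cz=r[:,1],r[:,2];cy=np.cross(cz,cx)
    c=o+cz*(f+dz)-cx*s+r[:,0]*dx
    return c+cx*GX+cy*.009+cz*GZ,np.c_[cx,np.cross(-cz,cx),-cz]
E
python3 -c "
from h import *
p,Q=goal(.075);print(p);delta(p,Q)"
```

```text
[0.58878562 0.02097345 0.22782074]
t4.95 xyz [2.123, 2.418, 0.076] twist [-2.756, -1.615, 0.862] j [-0.22, 0.46, 0.61, 1.65, -0.29, 1.12, 1.31] F [1.3, 0.6, -1.3] w 26.5
```

Gripped: 26.5 mm opening, close to 28. Next is the pre-insert pose, set back along the hole and 40 mm above it along the spindle.

```bash
python3 -c "
from h import *
p,Q=goal(.095,dz=.04);print(p);delta(p,Q)"
```

```text
[5.79524447e-01 3.19483510e-04 2.66390731e-01]
t4.95 xyz [2.008, 2.06, -0.567] twist [-2.756, -1.615, 0.862] j [-0.22, 0.46, 0.61, 1.65, -0.29, 1.12, 1.31] F [1.3, 0.6, -1.3] w 26.5
```

jog_arm(
  moves=[
    {"xyz":[0.4,0.4,-0.3],"twist":[-0.6,-0.4,0.2],"grip":1},
    {"xyz":[0.8,0.8,-0.55],"twist":[-1.2,-0.7,0.4],"grip":1},
    {"xyz":[1.2,1.2,-0.57],"twist":[-1.8,-1.0,0.6],"grip":1},
    {"xyz":[1.6,1.6,-0.57],"twist":[-2.4,-1.4,0.8],"grip":1},
    {"xyz":[2.01,2.06,-0.57],"twist":[-2.756,-1.615,0.86],"grip":1},
  ],
)

```text
clock: 5.58
position: [0.5781, 0.001, 0.2643]
ee_rot: [1.143, 2.406, 0.482]
force: [-0.4, 0.2, -0.7]
width: 0.29
```

jog_arm(
  moves=[
    {"xyz":[0,0,0],"twist":[0,0,0],"grip":1},
    {"xyz":[0,0,0],"twist":[0,0,0],"grip":1},
  ],
)

```text
clock: 5.82
position: [0.5797, 0.0002, 0.2642]
ee_rot: [1.141, 2.41, 0.478]
force: [0.0, -0.3, -0.7]
width: 0.288
```

```bash
python3 -c "
from h import *
p,Q=goal(.060);delta(p,Q)"
```

```text
t5.83 xyz [0.577, 0.016, 0.635] twist [-0.001, -0.008, 0.002] j [-0.5, 0.08, 0.52, 2.16, -0.43, 0.41, 1.05] F [0.0, -0.3, -0.7] w 26.5
```

jog_arm(
  moves=[
    {"xyz":[0.1,0,0.3],"twist":[0,0,0],"grip":1},
    {"xyz":[0.3,0.01,0.5],"twist":[0,0,0],"grip":1},
    {"xyz":[0.577,0.016,0.635],"twist":[0,0,0],"grip":1},
    {"xyz":[0.577,0.016,0.635],"twist":[0,0,0],"grip":1},
    {"xyz":[0.577,0.016,0.635],"twist":[0,0,0],"grip":1},
  ],
)

```text
clock: 6.45
position: [0.5809, 0.032, 0.2241]
ee_rot: [1.142, 2.409, 0.477]
force: [-0.2, -0.2, -1.4]
width: 0.287
```

Run:
```python
from h import *
p,Q=goal(.060);delta(p,Q)
im=arm.get_image("scene");cv2.imwrite("pics/scene1.png",im)
t=arm.get_image("top");cv2.imwrite("pics/top1.png",t)
r,o=rotor(*ROT,TH)
pt=o+r@[0,-.027,.002];print("pred tip",proj("scene",pt),proj("top",pt), "hole",proj("scene",o+r@[0,-.012,.002]))
cv2.imwrite("pics/s1.png",np.hstack([cv2.resize(im[185:235,310:360],None,fx=8,fy=8,interpolation=2),cv2.resize(t[205:255,260:310],None,fx=8,fy=8,interpolation=2)]))
```

```text
t6.45 xyz [0.017, 0.003, -0.007] twist [-0.004, -0.0, -0.003] j [-0.52, 0.14, 0.47, 2.21, -0.54, 0.29, 1.09] F [-0.2, -0.2, -1.4] w 26.4
pred tip [[337.96640901 211.82411106]] [[289.17679155 226.70054624]] hole [[337.38797432 208.84349934]]
```

View pics/s1.png

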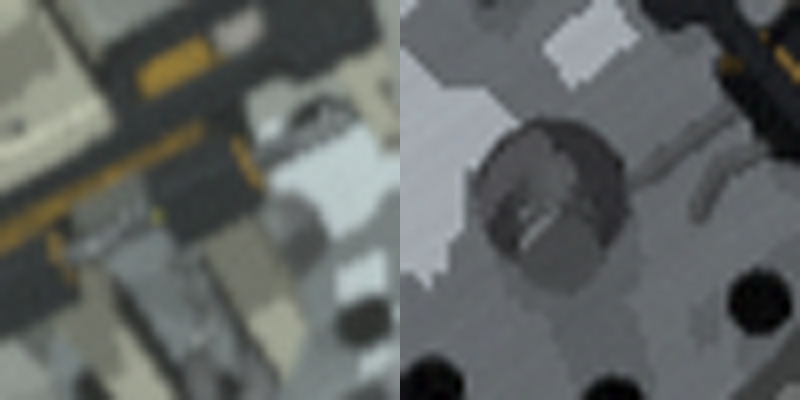

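The scene view is now blocked by the gripper. In the top view the leg tip is at about (289.5,227.4), against a prediction of (289.2,226.7), so it is aligned to about 1 mm. I'll measure the leg line numerically against the top-only rotor fit.

Run:
```python
from h import *
a=cv2.cvtColor(cv2.imread("pics/top0.png"),cv2.COLOR_BGR2GRAY).astype(float);b=cv2.cvtColor(cv2.imread("pics/top1.png"),cv2.COLOR_BGR2GRAY).astype(float)
s=arm.observe();Q=R.from_rotvec(s["ee_rot"]).as_matrix();tcp=s["position"]
def leg(x): return tcp+Q@np.array([x-GX,.009,GZ])   # tool x=clip x, tool y=-clip y
d=a-b
print(proj("top",leg(.033)),proj("top",leg(-.013)))
for rot in((.5276,.1273,.2312),ROT):
  r,o=rotor(*rot,TH)
  for f in(0,.002,.004):print(rot,f,"axis@tip,shoulder",[proj("top",o+r@[0,-y,f])[0].round(2).tolist() for y in(.025,.04,.055)])
for x in(.032,.028,.024,.02,.016,.012,.008,.004,0,-.004,-.008):
    p=proj("top",leg(x))[0];u=proj("top",leg(x-.01))[0]-p;u/=np.linalg.norm(u);n=np.array([-u[1],u[0]])
    k=np.arange(-5,5.01,.5);pts=(p+k[:,None]*n).astype(np.float32)
    v=cv2.remap(b.astype(np.float32),pts[:,:1],pts[:,1:],1).ravel();print(x,p.round(1),n.round(2),v.astype(int).tolist())
```

```text
[[289.48050876 226.45633573]] [[305.95747217 214.45534508]]
(0.5276, 0.1273, 0.2312) 0 axis@tip,shoulder [[287.91, 227.26], [293.26, 223.36], [298.62, 219.46]]
(0.5276, 0.1273, 0.2312) 0.002 axis@tip,shoulder [[287.96, 227.56], [293.32, 223.66], [298.69, 219.75]]
(0.5276, 0.1273, 0.2312) 0.004 axis@tip,shoulder [[288.02, 227.87], [293.38, 223.96], [298.76, 220.05]]
(0.5284, 0.1262, 0.2318) 0 axis@tip,shoulder [[288.41, 226.92], [293.75, 223.02], [299.11, 219.11]]
(0.5284, 0.1262, 0.2318) 0.002 axis@tip,shoulder [[288.46, 227.22], [293.82, 223.32], [299.18, 219.4]]
(0.5284, 0.1262, 0.2318) 0.004 axis@tip,shoulder [[288.52, 227.52], [293.88, 223.62], [299.26, 219.7]]
0.032 [289.8 226.2] [0.59 0.81] [104, 103, 103, 100, 102, 102, 102, 103, 95, 89, 84, 79, 74, 81, 92, 98, 100, 102, 102, 102, 103]
0.028 [291.3 225.2] [0.59 0.81] [104, 103, 103, 103, 102, 102, 101, 96, 89, 84, 82, 77, 70, 73, 83, 93, 100, 103, 103, 103, 103]
0.024 [292.7 224.1] [0.59 0.81] [105, 105, 104, 103, 102, 102, 97, 86, 81, 82, 81, 76, 73, 79, 89, 98, 100, 101, 102, 102, 101]
0.02 [294.1 223.1] [0.59 0.81] [104, 10
[... 236 characters left out ...]
9 0.81] [105, 105, 105, 104, 104, 104, 98, 88, 83, 83, 83, 77, 74, 80, 91, 99, 97, 91, 86, 83, 82]
0.008 [298.4 219.9] [0.59 0.81] [105, 104, 104, 103, 104, 104, 103, 98, 90, 86, 83, 78, 74, 82, 94, 100, 100, 97, 91, 86, 84]
0.004 [299.9 218.9] [0.59 0.81] [107, 105, 105, 105, 105, 105, 101, 94, 88, 85, 84, 77, 72, 75, 88, 99, 101, 103, 101, 95, 87]
0 [301.3 217.9] [0.59 0.81] [90, 82, 85, 81, 66, 61, 59, 57, 58, 63, 65, 62, 65, 70, 75, 90, 93, 76, 59, 50, 54]
-0.004 [302.7 216.8] [0.59 0.81] [50, 41, 30, 22, 18, 15, 14, 14, 15, 14, 15, 17, 15, 13, 13, 14, 16, 16, 14, 15, 18]
-0.008 [304.2 215.8] [0.59 0.81] [35, 37, 36, 34, 27, 21, 19, 17, 13, 13, 15, 16, 16, 17, 17, 16, 12, 13, 13, 16, 18]
```

The leg is parallel to the hole axis. It needs about +0.8 mm along the rotor's x. I'll correct that and advance to the mouth.

```bash
python3 -c "
from h import *
for s in (.047,.038):
  p,Q=goal(s,dx=.0008,f=.0025);delta(p,Q)"
```

```text
t6.55 xyz [0.23, 0.015, -0.014] twist [-0.002, -0.0, -0.004] j [-0.52, 0.14, 0.47, 2.21, -0.54, 0.29, 1.09] F [0.1, -0.1, -0.8] w 26.1
t6.55 xyz [0.38, 0.015, -0.014] twist [-0.002, -0.0, -0.004] j [-0.52, 0.14, 0.47, 2.21, -0.54, 0.29, 1.09] F [0.1, -0.1, -0.8] w 26.1
```

jog_arm(
  moves=[
    {"xyz":[0.05,0.015,-0.014],"twist":[0,0,0],"grip":1},
    {"xyz":[0.15,0.015,-0.014],"twist":[0,0,0],"grip":1},
    {"xyz":[0.23,0.015,-0.014],"twist":[0,0,0],"grip":1},
    {"xyz":[0.3,0.015,-0.014],"twist":[0,0,0],"grip":1},
    {"xyz":[0.32,0.015,-0.014],"twist":[0,0,0],"grip":1},
  ],
)

```text
clock: 7.18
position: [0.5689, 0.0493, 0.2199]
ee_rot: [1.14, 2.411, 0.477]
force: [0.1, -0.1, -0.9]
width: 0.287
```

```bash
cat >> h.py <<'E'
def rep(**k):
    s=arm.observe();r,o=rotor(*ROT,TH);Q=R.from_rotvec(s["ee_rot"]).as_matrix()
    c=s["position"]+Q@np.array([-GX,.009,GZ]);print("clip in rotor mm",((c-o)@r*1000).round(2),"F rotor",(s["force"]@r).round(1),"M rotor",(s["ft_torque"]@r).round(2),"ang",(Q.T@r).round(3)[0])
E
python3 -c "
from h import *
rep();p,Q=goal(.032,dx=.0008,f=.0025);delta(p,Q)"
```

```text
clip in rotor mm [  0.49 -39.51   2.15] F rotor [-0.5  0.1 -0.8] M rotor [0.26 0.65 0.02] ang [-0.001  1.     0.002]
t7.17 xyz [0.126, 0.004, -0.007] twist [-0.005, -0.012, 0.006] j [-0.59, 0.13, 0.49, 2.24, -0.49, 0.26, 1.01] F [0.1, -0.1, -0.9] w 26.4
```

No resistance, with the tip nominally 5.5 mm past the mouth. Continuing.

jog_arm(
  moves=[
    {"xyz":[0.07,0.004,0],"twist":[0,0,0],"grip":1},
    {"xyz":[0.13,0.004,0],"twist":[0,0,0],"grip":1},
    {"xyz":[0.17,0.004,0],"twist":[0,0,0],"grip":1},
    {"xyz":[0.2,0.004,0],"twist":[0,0,0],"grip":1},
  ],
)

```text
clock: 7.68
position: [0.5625, 0.0586, 0.2173]
ee_rot: [1.141, 2.411, 0.477]
force: [0.1, -0.4, -0.7]
width: 0.286
```

Run:
```python
from h import *
rep();p,Q=goal(0,dx=.0008,f=.0025);delta(p,Q)
im=arm.get_image("scene");t=arm.get_image("top");cv2.imwrite("pics/top2.png",t)
cv2.imwrite("pics/s2.png",np.hstack([cv2.resize(im[185:235,310:360],None,fx=8,fy=8,interpolation=2),cv2.resize(t[205:255,255:305],None,fx=8,fy=8,interpolation=2)]))
```

```text
clip in rotor mm [  0.74 -27.93   2.18] F rotor [-0.5 -0.2 -0.6] M rotor [0.27 0.8  0.02] ang [-0.001  1.     0.002]
t7.67 xyz [0.466, 0.001, -0.006] twist [-0.005, -0.009, 0.003] j [-0.64, 0.12, 0.51, 2.26, -0.45, 0.24, 0.95] F [0.1, -0.4, -0.7] w 26.3
```

View pics/s2.png

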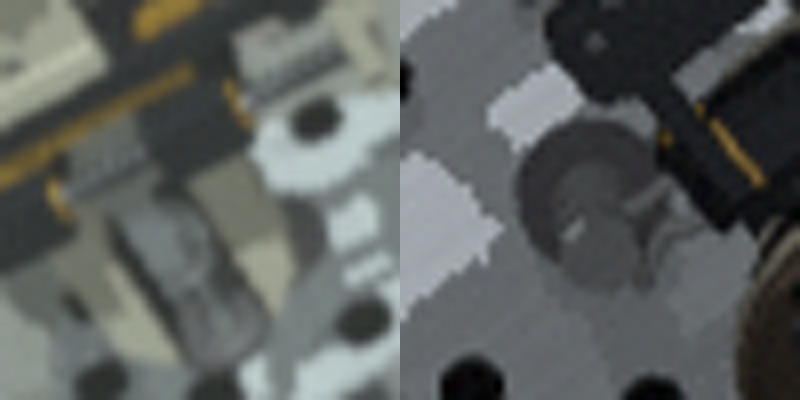

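The top view shows the leg entering the spindle and the bow just starting round its side, with no side force. Pushing on.

jog_arm(
  moves=[
    {"xyz":[0.07,0,0],"twist":[0,0,0],"grip":1},
    {"xyz":[0.14,0,0],"twist":[0,0,0],"grip":1},
    {"xyz":[0.2,0,0],"twist":[0,0,0],"grip":1},
    {"xyz":[0.25,0,0],"twist":[0,0,0],"grip":1},
  ],
  force=60,
)

```text
clock: 8.28
position: [0.5537, 0.07, 0.2137]
ee_rot: [1.142, 2.41, 0.476]
force: [-0.3, -3.6, -1.9]
width: 0.286
```

```bash
python3 -c "
from h import *
rep();p,Q=goal(0,dx=.0008,f=.0025);delta(p,Q)"
```

```text
clip in rotor mm [  0.26 -13.12   2.15] F rotor [-3.2 -2.2 -1. ] M rotor [-0.15  1.18  0.16] ang [0.    1.    0.001]
t8.28 xyz [0.219, 0.009, -0.006] twist [-0.009, -0.007, -0.0] j [-0.7, 0.11, 0.54, 2.28, -0.4, 0.22, 0.87] F [-0.3, -3.6, -1.9] w 26.3
```

jog_arm(
  moves=[
    {"xyz":[0.06,0.003,0],"twist":[0,0,0],"grip":1},
    {"xyz":[0.12,0.006,0],"twist":[0,0,0],"grip":1},
    {"xyz":[0.17,0.009,0],"twist":[0,0,0],"grip":1},
    {"xyz":[0.19,0.009,0],"twist":[0,0,0],"grip":1},
  ],
)

```text
clock: 8.78
position: [0.5478, 0.0794, 0.2114]
ee_rot: [1.141, 2.41, 0.477]
force: [-0.5, -5.5, -2.5]
width: 0.282
```

```bash
python3 -c "
from h import *
rep();p,Q=goal(0,dx=.0008,f=.0025);delta(p,Q)"
```

```text
clip in rotor mm [ 1.05 -1.75  2.18] F rotor [-4.8 -3.4 -1.2] M rotor [-0.46  1.63  0.23] ang [-0.     1.     0.001]
t8.78 xyz [0.029, -0.005, -0.006] twist [-0.007, -0.007, 0.002] j [-0.76, 0.11, 0.57, 2.3, -0.35, 0.21, 0.8] F [-0.5, -5.5, -2.5] w 26.0
```

jog_arm(
  moves=[
    {"xyz":[0.02,0,0],"twist":[0,0,0],"grip":1},
    {"xyz":[0.035,0,0],"twist":[0,0,0],"grip":1},
  ],
)

```text
clock: 9.02
position: [0.5474, 0.0798, 0.2114]
ee_rot: [1.143, 2.408, 0.476]
force: [0.6, -8.6, -1.7]
width: 0.287
```

Run:
```python
from h import *
rep()
im=arm.get_image("scene");t=arm.get_image("top");cv2.imwrite("pics/top3.png",t)
cv2.imwrite("pics/s3.png",np.hstack([cv2.resize(im[185:235,310:360],None,fx=8,fy=8,interpolation=2),cv2.resize(t[205:255,255:305],None,fx=8,fy=8,interpolation=2)]))
```

```text
clip in rotor mm [ 1.05 -1.26  2.2 ] F rotor [-5.5 -6.7 -0.7] M rotor [-1.29  1.97  0.28] ang [ 0.001  1.    -0.001]
```

View pics/s3.png

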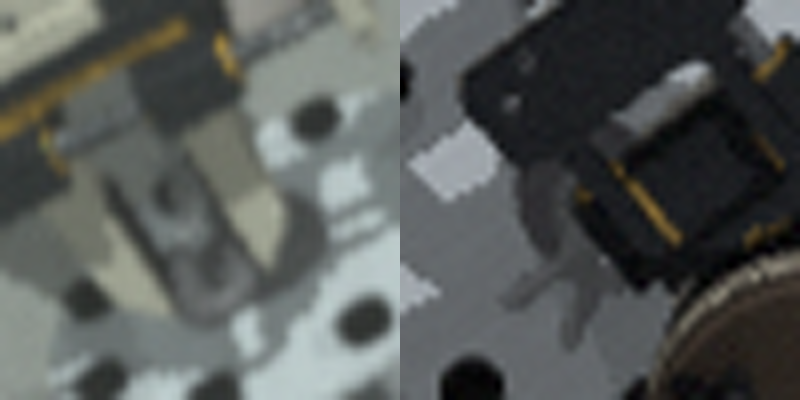

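The top view shows the leg tip out on the far side at about (268.1,242.5) and the bow end at about (271.9,248). I'll compare those with the home prediction.

Run:
```python
from h import *
r,o=rotor(.5280,.1268,.2315,TH)
for s in(-.006,-.004,-.002,0,.002):
    print(s,"tip",proj("top",o+r@[0,.033+s,.002])[0].round(1),"bow end",proj("top",o+r@[-.019,.025+s,.002])[0].round(1))
```

```text
-0.006 tip [269.8 240.8] bow end [277.7 244.9]
-0.004 tip [269.  241.3] bow end [277.  245.4]
-0.002 tip [268.3 241.9] bow end [276.3 245.9]
0 tip [267.6 242.4] bow end [275.6 246.5]
0.002 tip [266.9 242.9] bow end [274.9 247. ]
```

The observed tip matches s≈0 (home) to about 1 mm. Releasing.

jog_arm(
  moves=[
    {"xyz":[0,0,0],"twist":[0,0,0],"grip":-0.2},
    {"xyz":[0,0,0],"twist":[0,0,0],"grip":-0.2},
    {"xyz":[0,0,0],"twist":[0,0,0],"grip":-0.2},
    {"xyz":[0,0,0],"twist":[0,0,0],"grip":-0.2},
    {"xyz":[0,0,0],"twist":[0,0,0],"grip":-0.2},
  ],
)

```text
clock: 9.75
position: [0.5468, 0.0813, 0.2111]
ee_rot: [1.141, 2.41, 0.477]
force: [0.9, 0.5, 0.4]
width: 0.6
```

jog_arm(
  moves=[
    {"xyz":[0,0,-0.3],"twist":[0,0,0],"grip":-0.2},
    {"xyz":[0,0,-0.9],"twist":[0,0,0],"grip":-0.2},
    {"xyz":[0,0,-1.6],"twist":[0,0,0],"grip":-0.2},
    {"xyz":[-0.7,0,-2.2],"twist":[0,0,0],"grip":-0.2},
    {"xyz":[-1.5,0,-2.8],"twist":[0,0,0],"grip":-0.2},
  ],
)

```text
clock: 10.38
position: [0.5111, -0.0108, 0.3759]
ee_rot: [1.139, 2.412, 0.479]
force: [1.3, -0.1, 1.1]
width: 0.602
```

```bash
python3 -c "
from h import *
rep();s=arm.observe();print(s['joints'].round(2),s['position'])"
```

```text
clip in rotor mm [  1.46 -90.32 171.64] F rotor [ 1.3 -1.1  0.3] M rotor [0.16 0.5  0.05] ang [-0.002  1.     0.003]
[-1.01 -0.34  0.77  2.09  0.32  0.75  0.31] [ 0.51109352 -0.01084833  0.37585317]
```

jog_arm(
  moves=[
    {"xyz":[-0.8,0.3,0],"twist":[0,0,0],"grip":-0.2},
    {"xyz":[-1.6,0.6,0],"twist":[0,0,0],"grip":-0.2},
    {"xyz":[-2.4,0.9,0],"twist":[0,0,0],"grip":-0.2},
    {"xyz":[-3.0,1.2,0],"twist":[0,0,0],"grip":-0.2},
    {"xyz":[-3.0,1.2,0],"twist":[0,0,0],"grip":-0.2},
  ],
)

```text
clock: 11.0
position: [0.6383, -0.0984, 0.4601]
ee_rot: [1.13, 2.391, 0.477]
force: [-0.2, -0.3, -0.2]
width: 0.603
```

Run:
```python
from h import *
rep();im=arm.get_image("scene");t=arm.get_image("top");cv2.imwrite("pics/top4.png",t);cv2.imwrite("pics/scene4.png",im)
cv2.imwrite("pics/s4.png",np.hstack([cv2.resize(im[185:245,312:372],None,fx=6.6,fy=6.6,interpolation=2),cv2.resize(t[205:265,255:315],None,fx=6.6,fy=6.6,interpolation=2)]))
```

```text
clip in rotor mm [  70.38 -251.44  187.25] F rotor [-0.4 -0.1 -0. ] M rotor [0.3  0.62 0.01] ang [-0.005  1.    -0.017]
```

View pics/s4.png

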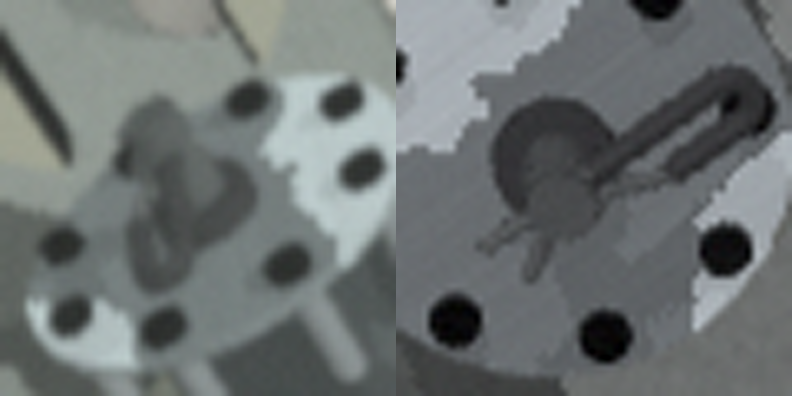

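The clip is through the spindle, bow closed round it, with the plastic shoulder close to the spindle. One numeric check of depth and rotor angle before signing off.

Run:
```python
from h import *
g=cv2.cvtColor(cv2.imread("pics/top4.png"),cv2.COLOR_BGR2GRAY)
def blob(g,b,th):
    u0,v0,u1,v1=b;G=cv2.resize(g[v0:v1,u0:u1],None,fx=8,fy=8,interpolation=2);m=G<th;ys,xs=np.nonzero(m);return ((xs.mean()+.5)/8-.5+u0).round(2),((ys.mean()+.5)/8-.5+v0).round(2)
print("caps now",blob(g,(298,236,311,249),60),blob(g,(280,249,293,262),60),"were (304.32,242.46),(286.02,255.61)")
r,o=rotor(.5276,.1273,.2312,TH)
for th in(TH,):
  for s in(-.005,-.0025,0,.0025):
    f=lambda x,y:proj("top",o+r@[-y,x+s,.002])[0].round(1).tolist()
    print(s,"tip",f(.033,0),"bend end",f(-.079,.009),"shoulder",f(-.0135,0),"flank2 end",f(-.034,.018),"bow end",f(.025,.019))
# profile along the head's middle line past the bend
for y in(.009,):
  print([(k,int(g[int(round(q[1])),int(round(q[0]))])) for k in range(-90,-60,2) for q in [proj("top",o+r@[-y,k/1000,.002])[0]]])
print([(k,int(g[int(round(q[1])),int(round(q[0]))])) for k in range(10,44,2) for q in [proj("top",o+r@[0,k/1000,.002])[0]]])
```

```text
caps now (np.float64(304.38), np.float64(242.47)) (np.float64(286.24), np.float64(255.53)) were (304.32,242.46),(286.02,255.61)
-0.005 tip [269.2, 241.3] bend end [311.5, 215.2] shoulder [285.6, 229.2] flank2 end [297.8, 229.9] bow end [277.1, 245.3]
-0.0025 tip [268.3, 241.9] bend end [310.6, 215.8] shoulder [284.8, 229.9] flank2 end [296.9, 230.5] bow end [276.2, 246.0]
0 tip [267.4, 242.5] bend end [309.7, 216.5] shoulder [283.9, 230.5] flank2 end [296.0, 231.1] bow end [275.4, 246.6]
0.0025 tip [266.5, 243.2] bend end [308.8, 217.1] shoulder [283.0, 231.2] flank2 end [295.1, 231.8] bow end [274.5, 247.3]
[(-90, 91), (-88, 81), (-86, 108), (-84, 108), (-82, 107), (-80, 106), (-78, 51), (-76, 51), (-74, 49), (-72, 48), (-70, 23), (-68, 23), (-66, 14), (-64, 39), (-62, 34)]
[(10, 74), (12, 75), (14, 89), (16, 88), (18, 83), (20, 92), (22, 92), (24, 92), (26, 82), (28, 94), (30, 85), (32, 85), (34, 103), (36, 106), (38, 108), (40, 108), (42, 108)]
```

The bend ends at about x = -79 mm and the tip at about +33 mm in the rotor's axes, which matches home to about 1 mm. The caps have barely moved.

```bash
python3 -c "
from cell import arm
print(arm.sign_off())"
```

```text
the job is handed in; nothing more can be done
None
```

I picked up the grey R-clip and pushed its straight leg through the spindle's cross hole until the bow went round the spindle. Then I let go, backed the arm clear and handed the job in at about 11 s of the 48 s allowed. The hand-in gave no verdict.

**Last checks**
- **Depth:** in the final top view the leg tip was at about +33 mm and the head's end at about -79 mm along the hole axis. That puts the clip home within about 1–2 mm.
- **Rotor:** the two tube caps I re-measured moved about 0.2 px or less, so the rotor hardly turned.
- **Arm:** the force readings were near zero, with the gripper well clear.

**Doubts**
- **Bow:** I judged it closed only from the pictures. Its end read about 1 px (2–3 mm) outside the predicted closed position while still gripped, and I did not re-measure it after release.
- **Push force:** I never saw the expected 10–15 N peak. It may have fallen between readings; the highest I read was about 9 N, at the stop.
- **Hole offset:** I only estimated the cross hole's offset along the spindle, at about +2 mm, but the leg went in without resistance.
- **Other things on the bench:** I did not re-measure them at the end. The arm recorded no unexpected contact near them.

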